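Clamp a board carrier with a screw that may cross

ROBOT

A 7-joint arm with a two-finger parallel gripper is mounted at the origin on the work surface. World frame = base frame: x ahead of the robot, y to its left, z up, the work surface at z = 0. Lengths are in m, angles in rad, forces in N, time in s.
With the tool pointing down it reaches from about 0.4 to 0.85 m from the base axis. Payload 10.4 kg.
Tool frame: the origin (TCP) lies between the finger pads, 19 mm behind the fingertips; this is the grasp point; z points along the fingers, y is the line along which they close (so a half turn about z gives the same grasp; the last joint's range is limited). The gripper opens to 85 mm and grips with 20 to 120 N. Pads are 22 mm wide; open, the fingers measure 114 mm over their backs; the gripper's body (76 mm by 85 mm) begins 54 mm behind the grasp point. The pads swing forward as they close: fully open they stand 13 mm farther back than shut.
Start: joints at [1.314, 0.332, -0.065, 1.46, 0.022, 1.35, -0.088], TCP at [0.145, -0.608, 0.25] pointing down, gripper open.
Joint ranges: [-2.6, 2.6], [-0.5, 2.12], [-1.47, 1.34], [0.16, 2.42], [-1.27, 4.41], [0.06, 2.06], [-2.6, 2.6]. Speed limits (rad/s): [2.22, 2.22, 2.79, 2.79, 3.14, 3.14, 3.14].

INTERFACE

Orientations are given as a unit quaternion [x, y, z, w].
In Python, from workcell import sensors, imaging, order, spotter gives the robot as it stands. The module is installed in compiled form; this text tells all that it offers.
- The arm moves only by the shell command python3 -m inch 'ROWS' [FORCE]. ROWS is JSON, a list that holds one entry, the list of rows, each a list of 7 numbers: the shift along the tool's x, y, z in m, then the turn, a rotation vector about the tool's x, y, z in rad, then the closure, from -1 (fully open) to 1 (shut). In form: [[[x, y, z, ax, ay, az, hand], ...]]. A call has 1 to 10 rows; each row is the pose to reach, as a shift and turn from the pose commanded when the call began, along the tool's axes at that moment; what a row does not reach only later rows make up. A row lasts 1/10 s, in which the tool goes at most 50 mm and 8.59 degrees, less where a joint would pass 70% of its speed; a pose out of reach is approached as far as the arm can. A call with a gripper value outside its range is refused whole. The fingers move at their own pace and stop on an object; FORCE is the grip in N (left out, the last holds). Time passes only in rows, so rows that repeat a pose let the fingers close. It gives the time, the measured TCP pose, the force, the opening and the grip force at its end, in the units of the state.
- sensors.get_obs(): the state, without advancing time (a new reading comes with each control period).
- imaging.camera(name): name is "scene" or "side" or "wrist"; returns the picture (400x640x3 uint8, blue, green, red); there is no depth.
- imaging.calibration(name): a dict with "mtx" (3x3 intrinsics, pixels), "R" (3x3) and "t" (3): a world point X has camera coordinates R X + t; the wrist camera has in their place "tool_from_camera" (4x4, takes a point from camera to tool coordinates, whose origin is the TCP and whose axes are the flange's). Camera axes: x right, y down, z forward; pixel columns grow to the right and rows downward; lengths in m; the calibration is good to about 2 mm. A picture is of the moment at which its call begins: read the wrist's pose just before it. calibration takes no time and is no camera call.
- order.hand_in(): hands the job in; it is judged then, once.
Trained networks look in the newest picture that a camera, given by its name, has taken for a name from the list of things; names that differ only in an ending like _2 or _b are one class to them, and where a whole thing is asked for, a point or a joint stands for the part that bears it (a point fixed in the world has none). Each returns a list of dicts, best first, with "conf" (0 to 1); they miss things now and then, are a little off and sometimes report something else, mostly with a low value. They report only what shows in the picture. A call takes as long as a camera call.
- spotter.look_for(label, camera): "pixel" ([column, row] in pixels, amid what is visible of it).
The state is a dict: "clock": time; "joint_pos": joint angles; "joint_velocities": joint speeds; "tau": joint torques, N m; "position": TCP position; "ee_rot": TCP orientation; "ft_force": force on the tool from outside, world axes, zero at the start; "torque": the same for the moment, N m; "grip_width": opening from 0.0 (shut) to 1.0 (fully open); "grasp_force": force on a finger pad.
Only numpy, scipy, OpenCV 4.12 (cv2) and the standard library are available. Lean on these libraries where they do the work, as an engineer would, in place of code of your own. Each camera call takes 0.05 s, during which the arm holds its last target. There are 200 camera calls.

TASK

Swing the hold-down bar of the board carrier in until its screw stands over the threaded rail, then screw the bar's hand knob clockwise fully home, and let go. The nut in the rail floats a little to either side out of sight, so start the screw gently: if it binds early the threads are crossed, so never force it but ease off, shift the bar a touch sideways and try again until it runs freely. Do not turn the screw in before the bar is over the rail, and leave the other things on the bench where they are.

Things in the scene. Friction and masses are not known exactly. Their poses are not given: they have to be found in the camera images.
- carrier: Fixed aluminium board carrier, 270 x 270 x 12 mm, with a green circuit board. Origin: centre of its underside, x away from the robot at yaw 0, z up. In its frame the bar's pivot stands at (40, -85) mm and boss at (40, 85) mm. Board components reach up to 24 mm above the table, the rail 44 mm.
- boss (a point): Middle of the top of the threaded rail, a dark steel block 125 x 60 mm, 44 mm above the table; axes as the carrier's. The nut in it cannot be seen: it sits up to 10 mm to either side of this point along the carrier's x, a new place each time, and stays there. It takes the screw if the knob's axis is within about 2 mm of the nut's.
- bar (a joint): Swing of the bar about its pivot, rad. 0: the bar lies along the carrier's +y, knob over boss. Positive (open) is anticlockwise from above and takes the knob to the carrier's -x; starts at 0.5 to 0.9, range -0.08 to 1.0. 1 rad is 170 mm at the knob, so the nut lies within -0.059 to 0.059 (its +x is negative bar). Stays where left; about 1.3 N at the knob moves it.
- pivot (a point): Vertical pivot of the hold-down bar, on the bar's top face, 60 mm above the table. The bar is flat steel, 32 mm wide and 210 mm long. Its axes turn with the bar: y runs along the bar to the knob, z up. The knob's axis is 170 mm from here.
- knob_grip (a point): On the axis of the black round hand knob (60 mm across, 30 mm high) at the bar's free end: where to grip it from above with the TCP, at any yaw; 6 mm below its top, 24 mm above its underside, 92 mm above the table; the gap to the bar is 8 mm at screw 0. x along the top pointer, z up. Held by it, the bar can be swung; turn the gripper with the bar then, or the screw turns.
- screw (a joint): Turn of the screw in the bar, rad, clockwise from above positive (in); starts at -0.2 to 0.05, range -0.4 to 2.6. Knob and screw sink 2.3 mm per rad; running friction 0.05 N m. Out of line with the nut it binds (crossed) at about 0.35 to 0.5, and is clear again 0.15 further back. In line it passes 0.9 with running friction only and runs on to its stop at 2.6: fully home (2.45 counts).
- knob (a joint): Wind-up of the knob's sprung hub, rad: how far the knob is ahead of the screw, clockwise positive. The spring gives 3 N m per rad, so this is the torque applied divided by 3 (about 0.02 when running). More than 0.2 (0.6 N m) either way strips the thread, when crossed and at the end stop alike.
- heatsink: Bystander: finned aluminium heat sink, 66 x 30 x 24 mm, lying loose on the carrier's near corner. Origin at the centre of its underside, z up.
- driver: Bystander: screwdriver, 190 mm, lying on the table. Origin at the centre of its underside, z up.
- brush: Bystander: wooden-handled brush, 170 mm, lying on the table. Origin at the centre of its underside, z up.
- flux: Bystander: white bottle, 48 mm across, 120 mm tall, standing. Origin at the centre of its underside, z up.
- spool: Bystander: solder spool, 64 mm across, 50 mm tall, standing. Origin at the centre of its underside, z up.

How it is judged:
On the way:
1. the bar is over the threaded rail (knob within about 14 mm of its middle) with the screw not yet turned in (less than 0.35 rad) (value of joint bar below 0.085 rad and value of joint screw below 0.35 rad), for 0.1 s.
At the end, for the whole second after the job is handed in: the screw is fully home (2.45 rad or more of its 2.6), at rest, with the bar over the rail (bar below 0.085 rad) (value of joint screw above 2.45 rad and value of joint bar below 0.085 rad and velocity of joint screw below 0.05 rad/s); the robot touches nothing.
It fails at once if the thread is forced (knob hub wound up beyond 0.2 rad, that is 0.6 N m, either way) (value of joint knob above 0.2 rad or value of joint knob below -0.2 rad).
It fails at once if the screw is turned in (0.45 rad or more) while the bar is away from the rail (swung out more than 0.15 rad) (value of joint bar above 0.15 rad and value of joint screw above 0.45 rad).
It fails at once if a bystander is moved more than 25 mm (distance of any of heatsink, driver, brush, flux, spool from where it was at the start of the episode above 0.025 m).
It also fails if it takes over 72 s, if anything falls off the work surface, if the arm or the gripper's body presses on something with over 40 N, if the wrist force passes 120 N, or if a joint passes its speed limit or range.

## Working session

There is one attempt and no reset: what is moved stays moved. The work goes in short steps, Python scripts to look and compute and a shell command to move; the robot and the scene stay as the last step left them, time stands still between calls to the robot, and variables do not carry over. Pictures are saved under pics/ and viewed, at most 10 in all, crops included, and the job is handed in when it is done.

```bash
mkdir -p pics; cat > h.py <<'E'
import numpy as np, cv2
from workcell import sensors, imaging, order, spotter
from scipy.spatial.transform import Rotation as R
def ray(cam,px):
    c=imaging.calibration(cam); K=np.array(c["mtx"])
    d=np.linalg.inv(K)@[px[0],px[1],1]
    if cam=="wrist":
        o=sensors.get_obs(); T=np.eye(4);T[:3,:3]=R.from_quat(o["ee_rot"]).as_matrix();T[:3,3]=o["position"]
        M=T@np.array(c["tool_from_camera"]); return M[:3,3],M[:3,:3]@d
    Rm=np.array(c["R"]);t=np.array(c["t"]); return -Rm.T@t,Rm.T@d
def at(cam,px,z):
    o,d=ray(cam,px); return o+d*(z-o[2])/d[2]
def proj(cam,X):
    c=imaging.calibration(cam);p=np.array(c["mtx"])@(np.array(c["R"])@X+np.array(c["t"]));return p[:2]/p[2]
E
python3 - <<'E'
from h import *
for c in("scene","side"):
    cv2.imwrite(f"pics/{c}0.png",imaging.camera(c))
    for l,z in(("knob_grip",.085),("pivot",.06),("carrier",.012),("boss",.044),("heatsink",.02),("flux",.06),("spool",.025)):
        for r in spotter.look_for(l,c)[:2]: print(c,l,round(r["conf"],2),np.round(r["pixel"]),at(c,r["pixel"],z).round(3))
o=sensors.get_obs();print(o["clock"],o["ee_rot"],o["ft_force"])
E
```

```text
scene knob_grip 0.64 [334. 196.] [0.492 0.088 0.085]
scene pivot 0.66 [326. 217.] [0.53  0.034 0.06 ]
scene carrier 0.94 [333. 242.] [0.578 0.025 0.012]
scene boss 0.87 [337. 240.] [0.604 0.015 0.044]
scene boss 0.66 [157. 263.] [ 0.429 -0.388  0.044]
scene heatsink 0.89 [288. 232.] [ 0.484 -0.058  0.02 ]
scene flux 0.56 [446. 201.] [0.661 0.354 0.06 ]
scene flux 0.24 [333. 195.] [0.46  0.109 0.06 ]
scene spool 0.9 [161. 265.] [ 0.42  -0.381  0.025]
scene spool 0.54 [332. 194.] [0.415 0.14  0.025]
side knob_grip 0.84 [307. 174.] [0.486 0.087 0.085]
side pivot 0.88 [319. 189.] [0.516 0.048 0.06 ]
side carrier 0.55 [329. 202.] [0.545 0.042 0.012]
side boss 0.97 [333. 202.] [0.551 0.008 0.044]
side heatsink 0.7 [309. 230.] [ 0.479 -0.064  0.02 ]
side flux 0.85 [346. 128.] [0.639 0.336 0.06 ]
side spool 0.61 [291. 350.] [ 0.413 -0.38   0.025]
0.8 [ 9.93173789e-01  1.16644009e-01 -1.83421603e-06  3.28994339e-05] [ 0.95572847  0.93561168 -0.13579532]
```

View pics/scene0.png

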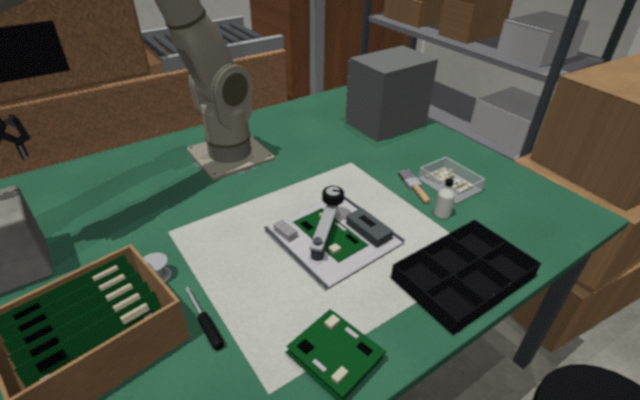

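View pics/side0.png

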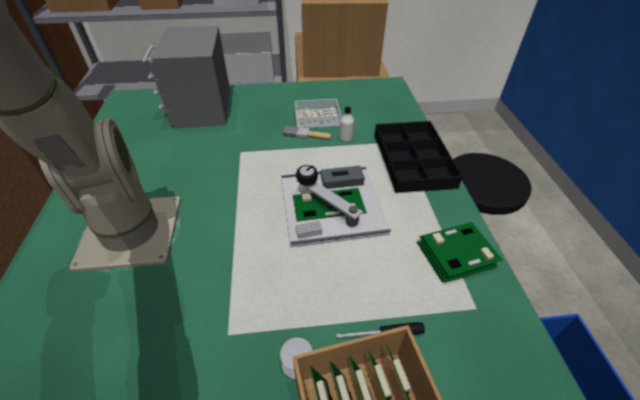

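The scene view shows the knob at (333,195), pivot (317,248) and rail (369,227). The side view has the knob at (307,175), pivot (352,214) and rail (342,177). The bar is swung open, towards the robot.

```bash
python3 - <<'E'
from h import *
for c,k,p,b,cs in(("scene",(333,191),(317,246),(368,226),[(266,231),(330,284),(403,240),(343,192)]),("side",(307,171),(352,213),(342,174),[(290,240),(387,236),(368,170),(282,172)])):
    print(c,"knob",at(c,k,.098).round(3),"piv",at(c,p,.065).round(3),"boss",at(c,b,.044).round(3))
    C=[at(c,q,.012)[:2].round(3) for q in cs];print(C,np.mean(C,axis=0))
cal=imaging.calibration("wrist");print(np.round(cal["tool_from_camera"],3),np.round(cal["mtx"]))
E
```

```text
scene knob [0.486 0.088 0.098] piv [ 0.613 -0.052  0.065] boss [0.607 0.117 0.044]
[array([ 0.44 , -0.101]), array([ 0.692, -0.068]), array([0.676, 0.184]), array([0.414, 0.183])] [0.5555 0.0495]
side knob [0.487 0.084 0.098] piv [ 0.592 -0.057  0.065] boss [0.594 0.121 0.044]
[array([ 0.426, -0.087]), array([ 0.682, -0.1  ]), array([0.686, 0.168]), array([0.415, 0.186])] [0.55225 0.04175]
[[-0.001 -0.946 -0.325  0.083]
 [ 1.    -0.001 -0.001 -0.   ]
 [ 0.    -0.325  0.946 -0.123]
 [ 0.     0.     0.     1.   ]] [[275.   0. 317.]
 [  0. 275. 199.]
 [  0.   0.   1.]]
```

```bash
python3 -m inch '[[[0.027,-0.033,0,0,0,0,-1],[0.055,-0.066,0,0,0,0,-1],[0.082,-0.1,0,0,0,0,-1],[0.11,-0.133,0,0,0,0,-1],[0.137,-0.166,0,0,0,0,-1],[0.164,-0.199,0,0,0,0,-1],[0.192,-0.232,0,0,0,0,-1],[0.219,-0.265,0,0,0,0,-1],[0.246,-0.299,0,0,0,0,-1]]]'; python3 -m inch '[[[0.027,-0.033,0,0,0,0,-1],[0.055,-0.066,0,0,0,0,-1],[0.082,-0.1,0,0,0,0,-1],[0.11,-0.133,0,0,0,0,-1],[0.137,-0.166,0,0,0,0,-1],[0.164,-0.199,0,0,0,0,-1],[0.192,-0.232,0,0,0,0,-1],[0.219,-0.265,0,0,0,0,-1],[0.246,-0.299,0,0,0,0,-1],[0.246,-0.299,0,0,0,0,-1]]]'
python3 - <<'E'
from h import *
o=sensors.get_obs();print(o["clock"],o["position"],o["joint_pos"],R.from_quat(o["ee_rot"]).as_matrix().round(3))
cv2.imwrite("pics/w1.png",imaging.camera("wrist"))
for l,z in(("knob_grip",.09),("pivot",.06),("boss",.044)):
    for r in spotter.look_for(l,"wrist")[:2]: print(l,round(r["conf"],2),np.round(r["pixel"]),at("wrist",r["pixel"],z).round(3))
E
```

```text
clock: 1.7
position: [0.3154, -0.2586, 0.2502]
ee_rot: [0.993, 0.117, 0.0, 0.0]
ft_force: [0.3, 0.5, 1.1]
grip_width: 1.001
grasp_force: 0.0
clock: 2.7
position: [0.4857, 0.0933, 0.2502]
ee_rot: [0.993, 0.12, 0.001, -0.002]
ft_force: [0.8, -1.0, 0.4]
grip_width: 1.002
grasp_force: 0.0
2.7 [0.48565621 0.09334603 0.25016991] [ 0.59514802  0.12373816 -0.92554547  1.75848237  0.09898131  1.30791019
 -1.68253202] [[ 0.971  0.238  0.001]
 [ 0.238 -0.971  0.004]
 [ 0.001 -0.003 -1.   ]]
knob_grip 0.7 [ 88. 102.] [0.516 0.325 0.09 ]
knob_grip 0.67 [321. 185.] [0.488 0.085 0.09 ]
pivot 0.84 [370. 157.] [0.525 0.035 0.06 ]
boss 0.89 [370. 110.] [0.575 0.046 0.044]
boss 0.53 [370. 155.] [0.525 0.031 0.044]
```

View pics/w1.png

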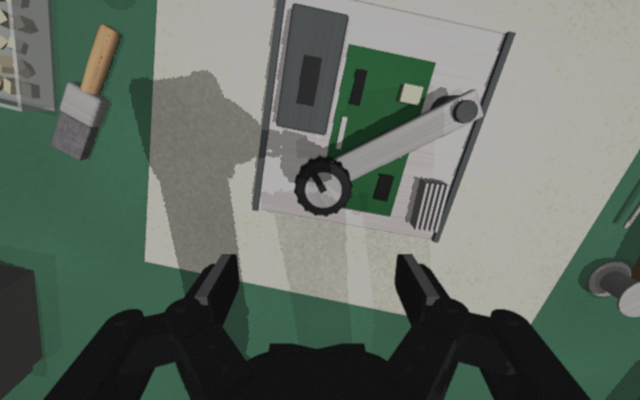

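The wrist view shows the knob at (323,186), the pivot cap at (465,110) and the rail's top centre near (312,69). There is nothing in the way of the fingers.

```bash
python3 - <<'E'
from h import *
o=sensors.get_obs();M=R.from_quat(o["ee_rot"]).as_matrix()
k=at("wrist",(323,186),.098);p=at("wrist",(465,110),.066)
rc=[at("wrist",q,.044) for q in((293,4),(348,15),(330,132),(277,122))]
print("knob",k.round(3),"piv",p.round(3),"rail",np.mean(rc,axis=0).round(3),np.round(rc,3))
ce=[at("wrist",q,.012)[:2] for q in((512,33),(437,240),(255,209),(281,0))]
a=ce[0]-ce[1];b=ce[3]-ce[2];print("yaw",np.arctan2(a[1],a[0]),np.arctan2(b[1],b[0]))
print("dist",np.linalg.norm((k-p)[:2]),"dir",np.arctan2(*(k-p)[1::-1]))
t=at("wrist",(315,175),.098)-k;print("ptr",np.arctan2(t[1],t[0]))
d=np.r_[k[:2],.092]-o["position"];print("tool shift",(M.T@d).round(4))
E
```

```text
knob [0.489 0.081 0.098] piv [ 0.597 -0.049  0.066] rail [0.597 0.119 0.044] [[0.655 0.152 0.044]
 [0.658 0.095 0.044]
 [0.54  0.084 0.044]
 [0.537 0.146 0.044]]
yaw 0.04995726008445781 0.04440064728292335
dist 0.16842753506216596 dir 2.261112167062976
ptr 0.8463728161504886
tool shift [0.0034 0.0062 0.1579]
```

```bash
python3 -m inch '[[[0.003,0.006,0.03,0,0,0,-1],[0.003,0.006,0.06,0,0,0,-1],[0.003,0.006,0.09,0,0,0,-1],[0.003,0.006,0.115,0,0,0,-1],[0.003,0.006,0.135,0,0,0,-1],[0.003,0.006,0.15,0,0,0,-1],[0.003,0.006,0.157,0,0,0,-1],[0.003,0.006,0.157,0,0,0,-1]]]'
python3 - <<'E'
from h import *
o=sensors.get_obs();print(o["clock"],o["position"].round(4) if hasattr(o["position"],"round") else o["position"],np.round(o["ft_force"],2),np.round(o["torque"],3),np.round(o["joint_pos"],2))
cv2.imwrite("pics/w2.png",imaging.camera("wrist"))
E
```

```text
clock: 3.7
position: [0.489, 0.0819, 0.0927]
ee_rot: [0.993, 0.116, -0.0, 0.0]
ft_force: [0.4, 0.1, 0.3]
grip_width: 0.995
grasp_force: 0.0
3.7 [0.489  0.0819 0.0927] [0.37 0.09 0.31] [-0.023 -0.025 -0.024] [ 0.51  0.33 -0.87  1.94  0.29  1.01 -1.82]
```

View pics/w2.png

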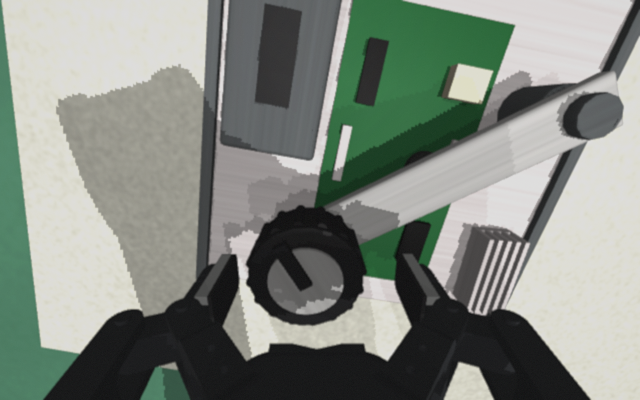

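The knob disc (about (306,272)) sits a few mm left of the finger centre line at column 317. I'll work out the correction.

```bash
python3 - <<'E'
from h import *
o=sensors.get_obs();M=R.from_quat(o["ee_rot"]).as_matrix()
for q,z in(((306,278),.098),((306,268),.098)):
    k=at("wrist",q,z);print(k.round(4),(M.T@(k-o["position"])).round(4))
p=at("wrist",(592,114),.066);print("piv",p.round(4))
e1,e2=at("wrist",(221,143),.044),at("wrist",(310,158),.044);print("rail near corners",e1.round(4),e2.round(4))
q=at("wrist",(232,0),.044),at("wrist",(349,0),.044);print(np.arctan2(*(q[0]-e1)[1::-1]),np.arctan2(*(q[1]-e2)[1::-1]))
E
```

```text
[0.4884 0.088  0.098 ] [ 0.0003 -0.0058 -0.0046]
[0.4941 0.0892 0.098 ] [ 0.0062 -0.0057 -0.0046]
piv [ 0.5991 -0.0396  0.066 ]
rail near corners [0.5349 0.1544 0.044 ] [0.5385 0.0985 0.044 ]
0.04361169591398991 -0.01622931812814343
```

```bash
python3 -m inch '[[[0.001,-0.003,0,0,0,0,-1],[0.001,-0.006,0,0,0,0,-1],[0.001,-0.006,0,0,0,0,0],[0.001,-0.006,0,0,0,0,0.3],[0.001,-0.006,0,0,0,0,0.3],[0.001,-0.006,0,0,0,0,0.6],[0.001,-0.006,0,0,0,0,0.6],[0.001,-0.006,0,0,0,0,0.6]]]' 50
python3 - <<'E'
from h import *
o=sensors.get_obs();print(np.round(o["position"],4),np.round(o["ft_force"],2),np.round(o["torque"],3),o["grip_width"],o["grasp_force"])
M=R.from_quat(o["ee_rot"]).as_matrix();P=np.array([.5985,-.040])
K=np.array(o["position"][:2]);r=np.linalg.norm(K-P);a=np.arctan2(*(K-P)[::-1]);print(r,a)
rad=.17;P=K-rad*np.array([np.cos(a),np.sin(a)]);print("pivot",P)
for i in range(1,19):
    t=i*.04;X=P+rad*np.array([np.cos(a-t),np.sin(a-t)]);d=M.T@np.r_[X-K,0];print(t.__round__(2),d[:2].round(4),X.round(4))
E
```

```text
clock: 4.55
position: [0.4895, 0.0886, 0.0938]
ee_rot: [0.993, 0.117, 0.001, 0.0]
ft_force: [-0.4, -0.8, 6.1]
grip_width: 0.685
grasp_force: 52.1
[0.4895 0.0886 0.0938] [-0.36 -0.76  6.12] [-0.11   0.139  0.011] 0.6852616750749507 52.08715260028839
0.16858242317346575 2.273748360240425
pivot [ 0.59941642 -0.04108152]
0.04 [ 0.0061 -0.003 ] [0.4948 0.0929]
0.08 [ 0.0124 -0.0057] [0.5002 0.097 ]
0.12 [ 0.0187 -0.0081] [0.5058 0.1008]
0.16 [ 0.0251 -0.0103] [0.5116 0.1045]
0.2 [ 0.0317 -0.0123] [0.5175 0.1079]
0.24 [ 0.0382 -0.0139] [0.5235 0.111 ]
0.28 [ 0.0449 -0.0153] [0.5296 0.1139]
0.32 [ 0.0516 -0.0165] [0.5359 0.1166]
0.36 [ 0.0583 -0.0174] [0.5423 0.119 ]
0.4 [ 0.0651 -0.018 ] [0.5487 0.1212]
0.44 [ 0.0719 -0.0183] [0.5552 0.1231]
0.48 [ 0.0787 -0.0184] [0.5618 0.1247]
0.52 [ 0.0855 -0.0182] [0.5685 0.1261]
0.56 [ 0.0923 -0.0177] [0.5752 0.1272]
0.6 [ 0.099  -0.0169] [0.5819 0.128 ]
0.64 [ 0.1058 -0.0159] [0.5887 0.1286]
0.68 [ 0.1124 -0.0146] [0.5955 0.1289]
0.72 [ 0.1191 -0.0131] [0.6023 0.1289]
```

```bash
python3 -m inch '[[[0.0061,-0.003,0,0,0,0.04,0.6],[0.0124,-0.0057,0,0,0,0.08,0.6],[0.0187,-0.0081,0,0,0,0.12,0.6],[0.0251,-0.0103,0,0,0,0.16,0.6],[0.0317,-0.0123,0,0,0,0.2,0.6],[0.0382,-0.0139,0,0,0,0.24,0.6],[0.0449,-0.0153,0,0,0,0.28,0.6],[0.0516,-0.0165,0,0,0,0.32,0.6],[0.0583,-0.0174,0,0,0,0.36,0.6],[0.0583,-0.0174,0,0,0,0.36,0.6]]]'
python3 - <<'E'
from h import *
o=sensors.get_obs();print(np.round(o["position"],4),np.round(o["ft_force"],2),np.round(o["torque"],3),np.round(o["joint_pos"],2))
M=R.from_quat(o["ee_rot"]).as_matrix();P=np.array([.5994,-.0411])
K=np.array(o["position"][:2]);r=np.linalg.norm(K-P);a=np.arctan2(*(K-P)[::-1]);print(r,a,M.round(3))
for i in range(1,10):
    t=i*.04;X=P+.17*np.array([np.cos(a-t),np.sin(a-t)]);d=M.T@np.r_[X-K,0];print(t.__round__(2),d[:2].round(4),X.round(4))
E
```

```text
clock: 5.55
position: [0.543, 0.1191, 0.0939]
ee_rot: [0.998, -0.064, 0.001, -0.0]
ft_force: [1.4, -1.6, 5.4]
grip_width: 0.682
grasp_force: 52.6
[0.543  0.1191 0.0939] [ 1.44 -1.57  5.37] [-0.322 -0.346 -0.034] [ 0.34  0.43 -0.77  1.79  0.34  1.06 -2.25]
0.16983300019627715 1.9095203142376254 [[ 0.992 -0.128  0.002]
 [-0.128 -0.992  0.   ]
 [ 0.002 -0.    -1.   ]]
0.04 [ 0.0061 -0.0031] [0.5494 0.1214]
0.08 [ 0.0123 -0.0058] [0.5559 0.1232]
0.12 [ 0.0187 -0.0082] [0.5625 0.1248]
0.16 [ 0.0251 -0.0104] [0.5692 0.1262]
0.2 [ 0.0316 -0.0123] [0.5759 0.1273]
0.24 [ 0.0382 -0.014 ] [0.5826 0.1281]
0.28 [ 0.0449 -0.0154] [0.5894 0.1286]
0.32 [ 0.0516 -0.0165] [0.5962 0.1289]
0.36 [ 0.0583 -0.0174] [0.603  0.1289]
```

Clockwise turning takes j7 towards its lower limit, so I'll let go here, unwind the hand, and grip the knob again.

```bash
python3 -m inch '[[[0,0,0,0,0,0,0],[0,0,0,0,0,0,-1],[0,0,0,0,0,0,-1],[0,0,0,0,0,0,-1],[0,0,0,0,0,0,-1]]]'; for i in 1 2 3; do python3 -m inch '[[[0,0,0,0,0,-0.14,-1],[0,0,0,0,0,-0.28,-1],[0,0,0,0,0,-0.42,-1],[0,0,0,0,0,-0.56,-1],[0,0,0,0,0,-0.7,-1],[0,0,0,0,0,-0.84,-1],[0,0,0,0,0,-0.98,-1],[0,0,0,0,0,-1.12,-1],[0,0,0,0,0,-1.26,-1],[0,0,0,0,0,-1.4,-1]]]'|tail -6; done
python3 - <<'E'
from h import *
o=sensors.get_obs();print(np.round(o["position"],4),np.round(o["ft_force"],2),np.round(o["torque"],3),np.round(o["joint_pos"],2))
cv2.imwrite("pics/w3.png",imaging.camera("wrist"))
E
```

```text
clock: 6.05
position: [0.5412, 0.119, 0.0928]
ee_rot: [0.998, -0.063, -0.0, 0.0]
ft_force: [0.1, 0.5, -0.4]
grip_width: 0.999
grasp_force: 0.0
clock: 7.05
position: [0.5414, 0.119, 0.0929]
ee_rot: [0.802, 0.597, -0.0, 0.0]
ft_force: [-0.8, 0.1, 0.1]
grip_width: 1.002
grasp_force: 0.0
clock: 8.05
position: [0.5414, 0.1189, 0.0929]
ee_rot: [0.229, 0.973, -0.0, -0.0]
ft_force: [-0.4, -0.2, 0.3]
grip_width: 0.999
grasp_force: 0.0
clock: 9.05
position: [0.5414, 0.1189, 0.0928]
ee_rot: [-0.452, 0.892, 0.0, -0.0]
ft_force: [-0.6, 0.4, -0.1]
grip_width: 1.0
grasp_force: 0.0
[0.5414 0.1189 0.0928] [-0.56  0.36 -0.15] [-0.007 -0.01   0.026] [ 0.73  0.86 -1.43  1.78  0.88  1.33  1.6 ]
```

View pics/w3.png

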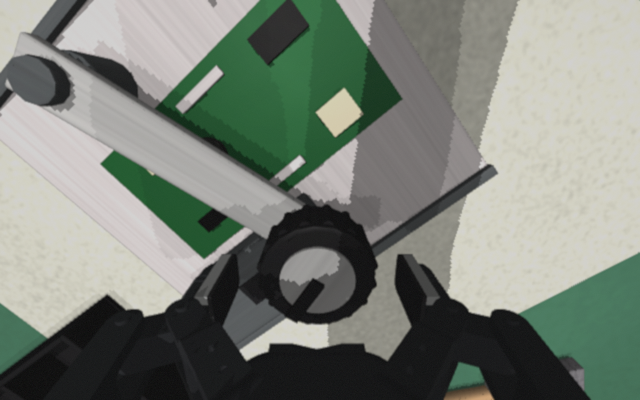

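The knob is centred between the fingers at (318,282), so I can grip again.

```bash
python3 -m inch '[[[0,0,0,0,0,0,0],[0,0,0,0,0,0,0.3],[0,0,0,0,0,0,0.3],[0,0,0,0,0,0,0.6],[0,0,0,0,0,0,0.6],[0,0,0,0,0,0,0.6]]]' 50
python3 - <<'E'
from h import *
o=sensors.get_obs();print(np.round(o["position"],4),np.round(o["torque"],3),np.round(o["joint_pos"],2))
M=R.from_quat(o["ee_rot"]).as_matrix();P=np.array([.5994,-.0411])
K=np.array(o["position"][:2]);r=np.linalg.norm(K-P);a=np.arctan2(*(K-P)[::-1]);print(r,a,M.round(3))
for i in range(1,9):
    t=i*.04;X=P+.17*np.array([np.cos(a-t),np.sin(a-t)]);d=M.T@np.r_[X-K,0];print(t.__round__(2),d[:2].round(4),X.round(4))
E
```

```text
clock: 9.7
position: [0.5416, 0.1192, 0.0933]
ee_rot: [-0.449, 0.893, -0.0, 0.0]
ft_force: [-1.5, -0.0, 5.2]
grip_width: 0.683
grasp_force: 52.8
[0.5416 0.1192 0.0933] [-0.024  0.207 -0.001] [ 0.73  0.86 -1.43  1.78  0.88  1.33  1.59]
0.170411708678455 1.9167960005174445 [[-0.597 -0.803  0.001]
 [-0.803  0.597  0.   ]
 [-0.    -0.    -1.   ]]
0.04 [-0.0054 -0.0042] [0.5482 0.121 ]
0.08 [-0.0108 -0.0083] [0.5547 0.1229]
0.12 [-0.0161 -0.0126] [0.5613 0.1246]
0.16 [-0.0211 -0.0171] [0.568 0.126]
0.2 [-0.026  -0.0218] [0.5747 0.1271]
0.24 [-0.0308 -0.0267] [0.5814 0.1279]
0.28 [-0.0353 -0.0318] [0.5882 0.1285]
0.32 [-0.0396 -0.0371] [0.595  0.1288]
```

```bash
python3 -m inch '[[[-0.0054,-0.0042,0,0,0,0.04,0.6],[-0.0108,-0.0083,0,0,0,0.08,0.6],[-0.0161,-0.0126,0,0,0,0.12,0.6],[-0.0211,-0.0171,0,0,0,0.16,0.6],[-0.026,-0.0218,0,0,0,0.2,0.6],[-0.0308,-0.0267,0,0,0,0.24,0.6],[-0.0353,-0.0318,0,0,0,0.28,0.6],[-0.0396,-0.0371,0,0,0,0.32,0.6],[-0.0396,-0.0371,0,0,0,0.32,0.6],[-0.0396,-0.0371,0,0,0,0.32,0.6]]]'
python3 - <<'E'
from h import *
o=sensors.get_obs();print(np.round(o["position"],4),np.round(o["ft_force"],2),np.round(o["torque"],3),np.round(o["joint_pos"],2))
M=R.from_quat(o["ee_rot"]).as_matrix();print(M.round(3),np.arctan2(M[1,0],M[0,0]))
cv2.imwrite("pics/w4.png",imaging.camera("wrist"));cv2.imwrite("pics/s4.png",imaging.camera("scene"))
c=imaging.camera("side");cv2.imwrite("pics/d4.png",cv2.resize(c[120:260,240:440],None,fx=4,fy=4))
E
```

```text
clock: 10.7
position: [0.5952, 0.129, 0.0933]
ee_rot: [-0.301, 0.953, -0.0, 0.001]
ft_force: [0.1, 0.4, 4.7]
grip_width: 0.683
grasp_force: 52.9
[0.5952 0.129  0.0933] [0.1  0.36 4.74] [ 0.155 -0.299 -0.029] [ 0.61  0.87 -1.32  1.63  0.87  1.34  1.34]
[[-0.818 -0.575  0.001]
 [-0.575  0.818  0.   ]
 [-0.001 -0.    -1.   ]] -2.5291012228985084
```

View pics/w4.png

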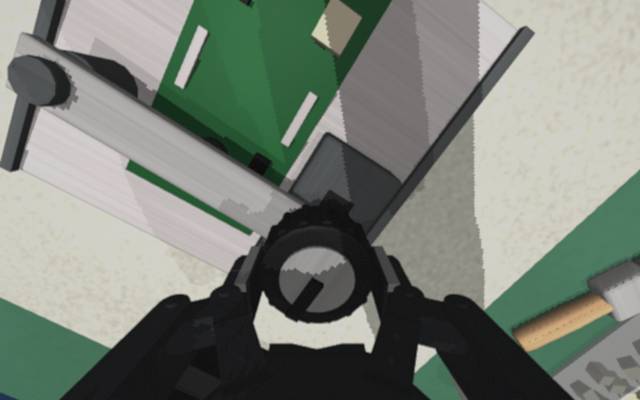

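The view shows the knob over the rail, whose near end is at (330,133)–(405,178). I'll compare the bar's direction with the carrier's edges.

```bash
python3 - <<'E'
from h import *
def dr(a,b,z):
    d=at("wrist",b,z)-at("wrist",a,z);return np.arctan2(d[1],d[0]).round(3)
print("bar",dr((60,38),(300,185),.06),dr((10,93),(225,228),.06))
print("y-edges",dr((127,162),(252,233),.014),dr((155,92),(285,187),.014),dr((333,133),(402,177),.044),dr((20,170),(235,283),.012))
print("x-edges+pi/2",dr((533,32),(385,222),.016)+np.pi/2,dr((292,180),(328,133),.044)+np.pi/2)
r=[at("wrist",q,.044).round(4) for q in((330,131),(405,178))];print(r)
E
```

```text
bar 1.61 1.542
y-edges 1.599 1.517 1.631 1.598
x-edges+pi/2 1.6167963267948966 4.666796326794897
[array([0.5336, 0.0965, 0.044 ]), array([0.5298, 0.1536, 0.044 ])]
```

```bash
cat > st.py <<'E'
from h import *
o=sensors.get_obs();M=R.from_quat(o["ee_rot"]).as_matrix()
print(np.round(o["position"],4),"F",np.round(o["ft_force"],1),"T",np.round(o["torque"],3),"yaw",np.arctan2(M[1,0],M[0,0]).round(3),"j7",np.round(o["joint_pos"][6],2),o["clock"])
E
for i in 1 2; do python3 -m inch '[[[0,0,0.0001,0,0,0.04,0.6],[0,0,0.0002,0,0,0.08,0.6],[0,0,0.0003,0,0,0.12,0.6],[0,0,0.0004,0,0,0.16,0.6],[0,0,0.0004,0,0,0.16,0.6]]]' >/dev/null; python3 st.py; done
```

```text
[0.595  0.1289 0.093 ] F [1.6 0.9 4.6] T [ 0.231 -0.223  0.045] yaw -2.69 j7 1.19 11.35
[0.595  0.1289 0.0926] F [0.7 0.2 4.7] T [ 0.153 -0.195 -0.039] yaw -2.85 j7 1.04 11.85
```

```bash
for i in 1 2 3; do python3 -m inch '[[[0,0,0.0001,0,0,0.03,0.6],[0,0,0.0002,0,0,0.06,0.6],[0,0,0.0002,0,0,0.06,0.6]]]' >/dev/null; python3 st.py; done
```

```text
[0.595  0.1289 0.0925] F [0.2 0.8 6.6] T [ 0.102 -0.169  0.047] yaw -2.91 j7 0.98 12.15
[0.595  0.129  0.0924] F [0.7 0.5 6.8] T [ 0.147 -0.119  0.079] yaw -2.97 j7 0.93 12.45
[0.595  0.129  0.0923] F [0.8 0.  8. ] T [0.137 0.03  0.179] yaw -3.029 j7 0.87 12.75
```

```bash
python3 -m inch '[[[0,0,0,0,0,0.03,0.6],[0,0,0,0,0,0.03,0.6]]]' >/dev/null; python3 st.py
```

```text
[0.595  0.129  0.0923] F [-0.5  0.5  8. ] T [0.201 0.026 0.332] yaw -3.059 j7 0.85 12.95
```

It bound at about yaw −2.97, so the thread is crossed. I'll back off and shift the bar about 3.5 mm in +x.

```bash
python3 -m inch '[[[0,0,-0.0002,0,0,-0.08,0.6],[0,0,-0.0004,0,0,-0.16,0.6],[0,0,-0.0006,0,0,-0.24,0.6],[0,0,-0.0008,0,0,-0.34,0.6],[0,0,-0.0008,0,0,-0.34,0.6]]]' >/dev/null; python3 st.py;  python3 -m inch '[[[-0.0016,-0.0008,0,0,0,0,0.6],[-0.0032,-0.0015,0,0,0,0,0.6],[-0.0032,-0.0015,0,0,0,0,0.6]]]' >/dev/null; python3 st.py
python3 -m inch '[[[0,0,0.0002,0,0,0.06,0.6],[0,0,0.0003,0,0,0.12,0.6],[0,0,0.0004,0,0,0.18,0.6],[0,0,0.0006,0,0,0.26,0.6],[0,0,0.0006,0,0,0.26,0.6]]]' >/dev/null; python3 st.py
for i in 1 2; do python3 -m inch '[[[0,0,0.0001,0,0,0.03,0.6],[0,0,0.0001,0,0,0.05,0.6],[0,0,0.0001,0,0,0.05,0.6]]]' >/dev/null; python3 st.py; done
```

```text
[0.595  0.1289 0.0928] F [ 1.3 -0.1  6.5] T [ 0.049 -0.041 -0.093] yaw -2.715 j7 1.16 13.45
[0.5983 0.129  0.0929] F [-0.3 -0.3  7.5] T [ 0.114  0.17  -0.083] yaw -2.719 j7 1.16 13.75
[0.5983 0.129  0.0924] F [-0.5  0.2  7.4] T [0.19  0.17  0.118] yaw -2.981 j7 0.92 14.25
[0.5983 0.129  0.0924] F [-0.9 -0.4  8.6] T [0.181 0.234 0.25 ] yaw -3.029 j7 0.88 14.55
[0.5983 0.1291 0.0923] F [-1.5  0.6  8.8] T [0.227 0.312 0.355] yaw -3.079 j7 0.83 14.85
```

```bash
python3 -m inch '[[[0,0,-0.0002,0,0,-0.08,0.6],[0,0,-0.0004,0,0,-0.16,0.6],[0,0,-0.0006,0,0,-0.24,0.6],[0,0,-0.0008,0,0,-0.36,0.6],[0,0,-0.0008,0,0,-0.36,0.6]]]' >/dev/null; python3 st.py;  python3 -m inch '[[[0.0021,0.001,0,0,0,0,0.6],[0.0042,0.0019,0,0,0,0,0.6],[0.0062,0.0028,0,0,0,0,0.6],[0.0062,0.0028,0,0,0,0,0.6]]]' >/dev/null; python3 st.py
python3 -m inch '[[[0,0,0.0002,0,0,0.06,0.6],[0,0,0.0003,0,0,0.12,0.6],[0,0,0.0004,0,0,0.18,0.6],[0,0,0.0006,0,0,0.26,0.6],[0,0,0.0006,0,0,0.26,0.6]]]' >/dev/null; python3 st.py
for i in 1 2; do python3 -m inch '[[[0,0,0.0001,0,0,0.03,0.6],[0,0,0.0001,0,0,0.05,0.6],[0,0,0.0001,0,0,0.05,0.6]]]' >/dev/null; python3 st.py; done
```

```text
[0.5983 0.129  0.0929] F [-1.1 -0.1  7.2] T [ 0.068  0.218 -0.095] yaw -2.714 j7 1.17 15.35
[0.5915 0.1288 0.0928] F [-0.3  0.6  6.5] T [0.033 0.002 0.037] yaw -2.719 j7 1.16 15.75
[0.5915 0.1289 0.0923] F [0.  0.4 7. ] T [0.09  0.103 0.061] yaw -2.981 j7 0.92 16.25
[0.5916 0.1289 0.0923] F [-1.2 -0.2  6.3] T [0.078 0.129 0.21 ] yaw -3.029 j7 0.87 16.55
[0.5916 0.129  0.0922] F [-1.1 -0.8  8. ] T [0.147 0.256 0.376] yaw -3.079 j7 0.83 16.85
```

```bash
python3 -m inch '[[[0,0,-0.0002,0,0,-0.08,0.6],[0,0,-0.0004,0,0,-0.16,0.6],[0,0,-0.0006,0,0,-0.24,0.6],[0,0,-0.0008,0,0,-0.36,0.6],[0,0,-0.0008,0,0,-0.36,0.6]]]' >/dev/null; python3 st.py;  python3 -m inch '[[[0.0016,0.0008,0,0,0,0,0.6],[0.0032,0.0015,0,0,0,0,0.6],[0.0032,0.0015,0,0,0,0,0.6]]]' >/dev/null; python3 st.py
python3 -m inch '[[[0,0,0.0002,0,0,0.06,0.6],[0,0,0.0003,0,0,0.12,0.6],[0,0,0.0004,0,0,0.18,0.6],[0,0,0.0006,0,0,0.26,0.6],[0,0,0.0006,0,0,0.26,0.6]]]' >/dev/null; python3 st.py
for i in 1 2; do python3 -m inch '[[[0,0,0.0001,0,0,0.03,0.6],[0,0,0.0001,0,0,0.05,0.6],[0,0,0.0001,0,0,0.05,0.6]]]' >/dev/null; python3 st.py; done
```

```text
[0.5916 0.1288 0.0928] F [-0.2 -0.   6.8] T [-0.001  0.098  0.016] yaw -2.715 j7 1.16 17.35
[0.5881 0.1287 0.0928] F [-0.7 -0.1  6.6] T [-0.072 -0.054  0.03 ] yaw -2.719 j7 1.15 17.65
[0.5881 0.1287 0.0923] F [0.6 0.1 6.6] T [ 0.013 -0.034  0.101] yaw -2.982 j7 0.91 18.15
[0.5881 0.1288 0.0922] F [ 0.6 -0.5  7.1] T [-0.035  0.035  0.234] yaw -3.029 j7 0.87 18.45
[0.5881 0.1288 0.0922] F [-0.5 -1.7  8.6] T [-0.047  0.091  0.34 ] yaw -3.079 j7 0.82 18.75
```

```bash
python3 -m inch '[[[0,0,-0.0002,0,0,-0.08,0.6],[0,0,-0.0004,0,0,-0.16,0.6],[0,0,-0.0006,0,0,-0.24,0.6],[0,0,-0.0008,0,0,-0.36,0.6],[0,0,-0.0008,0,0,-0.36,0.6]]]' >/dev/null; python3 st.py;  python3 -m inch '[[[-0.003,-0.0015,0,0,0,0,0.6],[-0.006,-0.003,0,0,0,0,0.6],[-0.009,-0.0043,0,0,0,0,0.6],[-0.0126,-0.0058,0,0,0,0,0.6],[-0.0126,-0.0058,0,0,0,0,0.6]]]' >/dev/null; python3 st.py
python3 -m inch '[[[0,0,0.0002,0,0,0.06,0.6],[0,0,0.0003,0,0,0.12,0.6],[0,0,0.0004,0,0,0.18,0.6],[0,0,0.0006,0,0,0.26,0.6],[0,0,0.0006,0,0,0.26,0.6]]]' >/dev/null; python3 st.py
for i in 1 2; do python3 -m inch '[[[0,0,0.0001,0,0,0.03,0.6],[0,0,0.0001,0,0,0.05,0.6],[0,0,0.0001,0,0,0.05,0.6]]]' >/dev/null; python3 st.py; done
```

```text
[0.5881 0.1287 0.0927] F [ 0.3 -1.6  6.7] T [-0.138  0.023 -0.04 ] yaw -2.715 j7 1.16 19.25
[0.6022 0.129  0.0929] F [-0.1  0.4  6.9] T [ 0.109 -0.203 -0.068] yaw -2.719 j7 1.17 19.75
[0.6021 0.129  0.0925] F [1.5 0.6 7.3] T [ 0.23  -0.124  0.17 ] yaw -2.981 j7 0.92 20.25
[0.6021 0.129  0.0925] F [0.2 0.2 8.3] T [0.286 0.008 0.248] yaw -3.029 j7 0.88 20.55
[0.6021 0.1291 0.0925] F [-0.9 -0.5  9.5] T [0.325 0.083 0.355] yaw -3.079 j7 0.83 20.85
```

```bash
python3 -m inch '[[[0,0,-0.0002,0,0,-0.08,0.6],[0,0,-0.0004,0,0,-0.16,0.6],[0,0,-0.0006,0,0,-0.24,0.6],[0,0,-0.0008,0,0,-0.36,0.6],[0,0,-0.0008,0,0,-0.36,0.6]]]' >/dev/null; python3 st.py;  python3 -m inch '[[[0.004,0.0018,0,0,0,0,0.6],[0.008,0.0037,0,0,0,0,0.6],[0.012,0.0055,0,0,0,0,0.6],[0.016,0.0076,0,0,0,0,0.6],[0.016,0.0076,0,0,0,0,0.6]]]' >/dev/null; python3 st.py
python3 -m inch '[[[0,0,0.0002,0,0,0.06,0.6],[0,0,0.0003,0,0,0.12,0.6],[0,0,0.0004,0,0,0.18,0.6],[0,0,0.0006,0,0,0.26,0.6],[0,0,0.0006,0,0,0.26,0.6]]]' >/dev/null; python3 st.py
for i in 1 2; do python3 -m inch '[[[0,0,0.0001,0,0,0.03,0.6],[0,0,0.0001,0,0,0.05,0.6],[0,0,0.0001,0,0,0.05,0.6]]]' >/dev/null; python3 st.py; done
```

```text
[0.6021 0.1289 0.0929] F [0.7 0.3 7.6] T [ 0.032 -0.027 -0.045] yaw -2.715 j7 1.17 21.35
[0.584  0.1285 0.0927] F [-1.1 -2.3  7.6] T [-0.392  0.284  0.013] yaw -2.719 j7 1.15 21.85
[0.5842 0.1284 0.0921] F [ 0.  -2.8  6.6] T [-0.408  0.132 -0.031] yaw -2.982 j7 0.91 22.35
[0.5842 0.1284 0.092 ] F [-0.3 -1.8  7.8] T [-0.444  0.134  0.084] yaw -3.03 j7 0.86 22.65
[0.5841 0.1285 0.0919] F [-1.4 -2.6  7.8] T [-0.475  0.282  0.092] yaw -3.08 j7 0.82 22.95
```

It is still turning freely at x = 0.584, so I'll carry on carefully.

```bash
for i in 1 2 3 4; do python3 -m inch '[[[0,0,0.0001,0,0,0.03,0.6],[0,0,0.0001,0,0,0.05,0.6],[0,0,0.0001,0,0,0.05,0.6]]]' >/dev/null; python3 st.py; done
```

```text
[0.584  0.1285 0.0918] F [-2.2 -2.8  8.9] T [-0.46   0.426  0.065] yaw -3.13 j7 0.77 23.25
[0.5839 0.1284 0.0917] F [-2.2 -2.1  8. ] T [-0.517  0.493  0.071] yaw 3.103 j7 0.73 23.55
[0.5839 0.1284 0.0916] F [-1.8 -1.9  7.5] T [-0.563  0.445  0.021] yaw 3.053 j7 0.68 23.85
[0.584  0.1284 0.0914] F [-0.7 -1.7  7.2] T [-0.464  0.328 -0.015] yaw 3.003 j7 0.64 24.15
```

```bash
for i in 1 2 3; do python3 -m inch '[[[0,0,0.0001,0,0,0.06,0.6],[0,0,0.0003,0,0,0.12,0.6],[0,0,0.0004,0,0,0.18,0.6],[0,0,0.0005,0,0,0.24,0.6],[0,0,0.0007,0,0,0.3,0.6],[0,0,0.0008,0,0,0.36,0.6],[0,0,0.0009,0,0,0.42,0.6],[0,0,0.0011,0,0,0.48,0.6],[0,0,0.0011,0,0,0.48,0.6]]]' >/dev/null; python3 st.py; done
```

```text
[0.5841 0.1284 0.0903] F [-0.5 -1.7  6.7] T [-0.418  0.142 -0.03 ] yaw 2.522 j7 0.2 25.05
[0.5841 0.1283 0.0892] F [-1.2 -1.5  7.6] T [-0.416  0.175  0.05 ] yaw 2.042 j7 -0.24 25.95
[0.5841 0.1283 0.0881] F [-0.5 -1.3  6.4] T [-0.394  0.118  0.046] yaw 1.562 j7 -0.68 26.85
```

```bash
python3 -m inch '[[[0,0,0.0002,0,0,0.06,0.6],[0,0,0.0004,0,0,0.12,0.6],[0,0,0.0006,0,0,0.2,0.6],[0,0,0.0006,0,0,0.2,0.6]]]' >/dev/null; python3 st.py; for i in 1 2 3; do python3 -m inch '[[[0,0,0.0001,0,0,0.03,0.6],[0,0,0.0001,0,0,0.05,0.6],[0,0,0.0001,0,0,0.05,0.6]]]' >/dev/null; python3 st.py; done
```

```text
[0.5842 0.1283 0.0876] F [-0.6 -2.   7.8] T [-0.396  0.116 -0.001] yaw 1.361 j7 -0.86 27.25
[0.5842 0.1284 0.0875] F [-1.1 -1.9  6.7] T [-0.391  0.152  0.025] yaw 1.313 j7 -0.9 27.55
[0.5842 0.1284 0.0874] F [-0.7 -2.   7.3] T [-0.419  0.156  0.034] yaw 1.263 j7 -0.95 27.85
[0.5842 0.1283 0.0873] F [-0.4 -2.1  7.9] T [-0.36   0.129  0.04 ] yaw 1.213 j7 -1.0 28.15
```

```bash
for i in 1 2 3; do python3 -m inch '[[[0,0,0.0001,0,0,0.03,0.6],[0,0,0.0001,0,0,0.05,0.6],[0,0,0.0001,0,0,0.05,0.6]]]' >/dev/null; python3 st.py; done
```

```text
[0.5842 0.1284 0.0872] F [-1.3 -2.2  7.9] T [-0.397  0.161  0.034] yaw 1.163 j7 -1.04 28.45
[0.5844 0.1284 0.0872] F [ 0.  -3.3  7.1] T [-0.454 -0.006  0.255] yaw 1.113 j7 -1.09 28.75
[0.5846 0.1284 0.0872] F [ 0.4 -2.6  6.6] T [-0.41  -0.158  0.351] yaw 1.064 j7 -1.13 29.05
```

End stop reached: torque rises at 2.17 rad past the crossed point. I'll relieve the wind-up, open, and lift.

```bash
python3 -m inch '[[[0,0,0,0,0,-0.05,0.6],[0,0,0,0,0,-0.08,0.6],[0,0,0,0,0,-0.08,0.6]]]' >/dev/null; python3 st.py; python3 -m inch '[[[0,0,0,0,0,0,0.3],[0,0,0,0,0,0,-0.2],[0,0,0,0,0,0,-1],[0,0,0,0,0,0,-1],[0,0,0,0,0,0,-1],[0,0,-0.02,0,0,0,-1],[0,0,-0.05,0,0,0,-1],[0,0,-0.09,0,0,0,-1],[0,0,-0.13,0,0,0,-1],[0,0,-0.13,0,0,0,-1]]]'
python3 - <<'E'
from h import *
cv2.imwrite("pics/w5.png",imaging.camera("wrist"))
E
```

```text
[0.5846 0.1284 0.0872] F [ 0.2 -3.2  7.6] T [-0.394 -0.19   0.078] yaw 1.145 j7 -1.06 29.35
clock: 30.35
position: [0.586, 0.1304, 0.222]
ee_rot: [0.841, 0.541, 0.003, 0.001]
ft_force: [-0.5, 1.4, -0.5]
grip_width: 0.998
grasp_force: 0.0
```

View pics/w5.png

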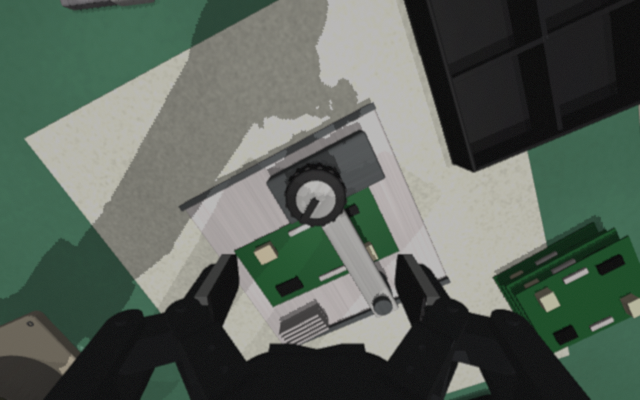

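The gripper is clear, the knob at (317,192) sits over the rail, and its pointer keeps the same angle to the hand, so the grip did not slip.

```bash
python3 -c "
from workcell import order
print(order.hand_in())"
```

```text
the job is handed in; nothing more can be done
None
```

The bar is swung in over the rail, the screw ran freely and is turned to its end stop, the knob is released and the job is handed in at about 30 s; the hand-in call gave no verdict.

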